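# Clamp a lino printing block for carving

## Robot

A 6-joint arm with a two-finger parallel gripper is mounted at the origin on the work surface. World frame = base frame: x ahead of the robot, y to its left, z up, the work surface at z = 0. Lengths are in mm, angles in rad, forces in N, time in s.
With the tool pointing down it reaches from about 300 to 775 mm from the base axis. Payload 14.6 kg.
Tool frame: the origin (TCP) lies between the finger pads; the fingertips stand 19 mm ahead of it and the grasp point (between the pads) is the TCP; z points along the fingers, y is the line along which they close (so a half turn about z gives the same grasp; the last joint's range is limited). The gripper opens to 94 mm and grips with 3 to 60 N. Pads are 16 mm wide; open, the fingers measure 119 mm over their backs; the gripper's body (75 mm by 177 mm) begins 78 mm behind the grasp point.
Start: joints at [-1.224, 0.3, 1.521, -0, 1.321, -0.067], TCP at [221.142, -503.573, 224.446] pointing down, gripper open.
Joint ranges: [-3.03, 3.03], [-0.79, 2.21], [0.23, 2.52], [-1.04, 4.18], [0, 3.07], [-2.55, 2.55]. Speed limits (rad/s): [2.22, 2.22, 2.57, 3.14, 3.14, 3.14].

## Interface

Orientations are given as [roll, pitch, yaw] about the fixed x, y, z axes, in that order (R = Rz(yaw) Ry(pitch) Rx(roll)).
In Python, from cell import monitor, imaging, job, find_in, trace gives the robot as it stands. The module is installed in compiled form; this text tells all that it offers.
- The arm moves only by the tool arm_command, never from a script. Its argument "steps" is a list of rows, each a list of 5 numbers: the opening, from 0 (shut) to 1 (fully open), then the shift along the tool's x, y, z in mm, then the turn about the tool's z in degrees. In form: [[gripper, dx, dy, dz, turn], ...]. A call has 1 to 20 rows; each row is the pose to reach, as a shift and turn from the pose commanded when the call began, along the tool's axes at that moment; what a row does not reach only later rows make up. A row lasts 1/8 s, in which the tool goes at most 62.5 mm and 10.7 degrees, less where a joint would pass 70% of its speed; a pose out of reach is approached as far as the arm can. A call with a gripper value outside its range is refused whole. The fingers move at their own pace and stop on an object; "force" is the grip in N (left out, the last holds). Time passes only in rows, so rows that repeat a pose let the fingers close. It gives the time, the measured TCP pose, the force, the opening and the grip force at its end, in the units of the state.
- monitor.read_state(): the state, without advancing time (a new reading comes with each control period).
- imaging.camera(name): name is "side" or "top"; returns a dict with "img" (420x560x3 uint8, red, green, blue), "mtx" (3x3 intrinsics, pixels), "view" (4x4, takes a point from world to camera coordinates). Camera axes: x right, y down, z forward; pixel columns grow to the right and rows downward; lengths in mm; the calibration is good to about 2 mm. A picture is of the moment at which its call begins. There is no depth.
- job.sign_off(): hands the job in; it is judged then, once.
Trained networks look in a picture, given as the dict that the camera call returned (one of the last four; its "shot" number tells which), for a name from the list of things; names that differ only in an ending like _2 or _b are one class to them, and where a whole thing is asked for, a point or a joint stands for the part that bears it (a point fixed in the world has none). Each returns a list of dicts, best first, with "p" (0 to 1); they miss things now and then, are a little off and sometimes report something else, mostly with a low value. They report only what shows in the picture. A call takes as long as a camera call. They do not tell look-alikes from the thing itself.
- find_in(picture, target): "rect" ([centre column, centre row, width, height] in pixels, round what is visible of it).
- trace(picture, target): "region" (420x560 bool, what is visible of it) and "rect" ([centre column, centre row, width, height] in pixels, round what is visible of it).
The state is a dict: "clock": time; "joints": joint angles; "qd": joint speeds; "effort": joint torques, N m; "eef_pos": TCP position; "eef_rot": TCP orientation; "wrist_force": force on the tool from outside, world axes, zero at the start; "moment": the same for the moment, N m; "finger_gap": finger opening in mm; "finger_force": force on a finger pad.
Only numpy, scipy, OpenCV 4.12 (cv2) and the standard library are available. Lean on these libraries where they do the work, as an engineer would, in place of code of your own. Each camera call takes 0.05 s, during which the arm holds its last target. There are 200 camera calls.

## Task

Push the blue-faced printing block along the carving board until its end is fully home, flat against the wooden fence under the clamp. Then turn the red clamp knob clockwise until the pad just touches the block, and from that touch give the knob one quarter of a turn more: less leaves the block loose, much more crushes the carved face. Let go, and leave the jar, the roller and the spare block where they are.

Things in the scene. Friction and masses are not known exactly. Their poses are not given: they have to be found in the camera images.
- board: Plywood carving board fixed to the bench, 280 (its x) by 200 (its y) by 14 mm thick; origin at the centre of its underside, on the bench. Its +x points to the fence, a wooden bar 18 mm high and 24 mm thick right across the board. It turns by up to about 15 degrees from one start to the next.
- fence (a point): Middle of the fence's inner face (the face the block must meet), 25 mm above the bench; on the board's x axis, 85 mm from the board's origin; axes as the board's. The fence stands out to +x from here.
- block: Loose printing block of beech with a carved blue lino face, 130 (its x) by 64 (its y) by 22 mm thick, about 0.16 kg, lying on the board; origin at the centre of its underside. It starts 50 to 70 mm short of the fence, a little askew and off the middle, and not yet under the clamp pad. It slides on the board under 0.5 to 1.6 N.
- block_end (a point): Middle of the block's +x end face, the end that goes against the fence: 65 mm ahead of the block's origin and 11 mm above its underside; axes as the block's.
- clamp: Green screw clamp fixed at the fence; origin on the vertical screw axis, level with the board's top face, 35 mm in front of the fence; axes as the board's. Its brass pressure pad, 26 mm across, starts 2 to 7 mm above the block's top level; how much cannot be known beforehand. The pad is on a preloaded spring: it yields from about 22 N, then takes about 6 N per further mm.
- knob (a joint): Angle of the clamp knob about its vertical axis, rad; grows clockwise seen from above, lowering screw, knob and pad by 16 mm a turn (coarse thread). Starts at 0 to 0.5, ends at 7. At 0 its bar lies along the board's x. It drags with about 0.15 N m and stays where left; when the pad touches it takes at once about 0.055 N m more, and about 0.255 N m in all a quarter turn later.
- knob_grip (a point): Grip point on the knob, on the screw axis, halfway up its red bar; the bar is 46 mm long (this point's x axis), 16 mm thick (y) and 34 mm high, from 17 mm below to 17 mm above this point; below it only a black hub 13 mm across and then the 12 mm thick spindle. It starts about 128 mm above the bench and comes down as the screw does.
- ink_jar: Amber ink jar with black cap, 60 mm across, 62 mm high, loose on the bench to the left of the board; origin at the centre of its underside. Leave it alone.
- roller: Ink roller with a 90 mm wide black rubber drum and a dark wooden handle, about 165 mm long, 36 mm high, loose on the bench to the right of the board; origin at the bottom, at the handle's end next to the drum fork; drum towards its +x. Leave it alone.
- spare_block: Spare printing block with a red-brown face, 100 by 70 by 18 mm, loose on the bench to the right, nearer the robot; origin at the centre of its underside. Leave it alone.
- boss_top (a point): Point on the screw axis at the top of the clamp's green boss (32 mm across), 66 mm above the board's top face; axes as the board's. The clamp's arm (24 mm wide, top at this height) runs to +x to a column 62 to 82 mm behind the axis. Nothing of the clamp but spindle and knob is higher than this.
There are look-alikes about, which are no part of the job. What is shaped like the block but green or orange is not meant.

How it is judged (in metres and radians):
On the way, in this order (a step that is already met when the one before it is completed fails the run):
1. the block is home, flat against the fence under the clamp, the pad not yet touching (x of block_end in the frame of fence above -0.003 m and angle between the x axis of block and the x axis of board, either way round below 0.05 rad and contact force between clamp and block below 1 N), for 0.2 s.
2. the clamp pad touches the block (contact force between clamp and block above 5 N), for 0.1 s.
At the end, for the whole second after the job is handed in: The clamp pad presses the block with 34 to 49 N (a quarter turn past touch, within about 30 degrees), the block at rest, its end within 3 mm of the fence, square to it within 0.05 rad and within 20 mm of its middle (contact force between clamp and block between 34 and 49 N and x of block_end in the frame of fence above -0.003 m and y of block_end in the frame of fence between -0.02 and 0.02 m and angle between the x axis of block and the x axis of board, either way round below 0.05 rad and linear speed of block below 0.01 m/s).
It fails at once if the pad presses the block with more than 60 N (overtightened, carved face crushed) (contact force between clamp and block above 60 N).
It fails at once if the ink jar is moved by more than 20 mm (distance of ink_jar from where it was at the start of the episode above 0.02 m).
It fails at once if the roller is moved by more than 20 mm (distance of roller from where it was at the start of the episode above 0.02 m).
It fails at once if the spare block is moved by more than 20 mm (distance of spare_block from where it was at the start of the episode above 0.02 m).
It also fails if it takes over 72 s, if anything falls off the work surface, if the arm or the gripper's body presses on something with over 40 N, if the wrist force passes 120 N, or if a joint passes its speed limit or range.

## Working session

There is one attempt and no reset: what is moved stays moved. The work goes in short steps, Python scripts to look and compute and a tool call to move; the robot and the scene stay as the last step left them, time stands still between calls to the robot, and variables do not carry over. Pictures are saved under pics/ and viewed, at most 10 in all, crops included, and the job is handed in when it is done.

Besides the shell and the picture viewer there is one more tool, called after "Call:" by a JSON object that holds its "api" and its "payload", one argument or row to a line. arm_command: Moves the arm, as the interface text tells. Its arguments: {"type":"object","properties":{"steps":{"type":"array","items":{"type":"array","items":{"type":"number"}}},"force":{"type":"number"}},"required":["steps"]}

```bash
mkdir -p pics; python3 - <<'E'
from cell import monitor, imaging, find_in, trace
import cv2, numpy as np
s=monitor.read_state()
print({k:np.round(v,3).tolist() for k,v in s.items()})
for n in ("top","side"):
    p=imaging.camera(n)
    cv2.imwrite(f"pics/{n}0.png",p["img"][:,:,::-1])
    print(n,np.round(p["mtx"],1).tolist(),np.round(p["view"],4).tolist())
    for t in ("board","block","clamp","knob","ink_jar","roller","spare_block"):
        print(t,[(np.round(d["rect"]).tolist(),round(float(d["p"]),2)) for d in find_in(p,t)][:4])
E
```

```text
{'clock': 0.0, 'joints': [-1.224, 0.3, 1.522, -0.0, 1.321, -0.067], 'qd': [0.0, -0.001, -0.0, -0.0, -0.003, 0.001], 'effort': [0.0, -53.181, -35.274, 0.071, 0.024, -0.0], 'eef_pos': [221.054, -503.358, 223.876], 'eef_rot': [-3.14, -0.0, 0.414], 'wrist_force': [-0.705, -0.17, -0.36], 'moment': [-0.026, -0.01, -0.073], 'finger_force': 0.0, 'finger_gap': 94.031}
top [[390.7, 0.0, 282.3], [0.0, 390.7, 205.9], [0.0, 0.0, 1.0]] [[-0.0088, -1.0, -0.0026, 2.8938], [-0.9868, 0.0091, -0.1616, 536.0833], [0.1616, 0.0011, -0.9868, 861.9236], [0.0, 0.0, 0.0, 1.0]]
board []
block [([254.0, 194.0, 42.0, 58.0], 0.78), ([318.0, 288.0, 59.0, 33.0], 0.75), ([347.0, 181.0, 41.0, 57.0], 0.55)]
clamp [([241.0, 141.0, 28.0, 42.0], 0.83)]
knob [([241.0, 145.0, 11.0, 27.0], 0.68)]
ink_jar [([124.0, 179.0, 32.0, 26.0], 0.56), ([250.0, 183.0, 100.0, 125.0], 0.33), ([427.0, 162.0, 48.0, 68.0], 0.21)]
roller [([426.0, 163.0, 46.0, 69.0], 0.67)]
spare_block [([419.0, 267.0, 44.0, 50.0], 0.71)]
side [[459.8, 0.0, 281.4], [0.0, 459.8, 208.8], [0.0, 0.0, 1.0]] [[-0.7828, -0.6221, 0.016, 418.599], [-0.3379, 0.4033, -0.8504, 280.4829], [0.5226, -0.6711, -0.5259, 1059.2468], [0.0, 0.0, 0.0, 1.0]]
board [([247.0, 236.0, 113.0, 82.0], 0.82), ([258.0, 244.0, 50.0, 29.0], 0.35)]
block [([300.0, 212.0, 46.0, 21.0], 0.93), ([350.0, 255.0, 37.0, 34.0], 0.9), ([260.0, 244.0, 53.0, 33.0], 0.8)]
clamp [([221.0, 215.0, 36.0, 40.0], 0.85)]
knob [([230.0, 205.0, 14.0, 19.0], 0.58)]
ink_jar [([162.0, 293.0, 26.0, 36.0], 0.97), ([231.0, 204.0, 15.0, 19.0], 0.56)]
roller [([319.0, 182.0, 40.0, 31.0], 0.73)]
spare_block [([370.0, 211.0, 19.0, 18.0], 0.82)]
```

View pics/top0.png

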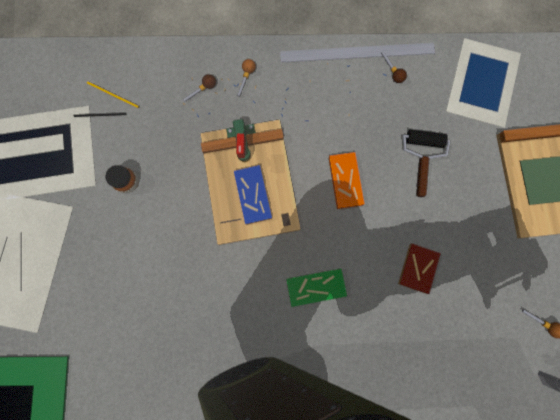

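View pics/side0.png

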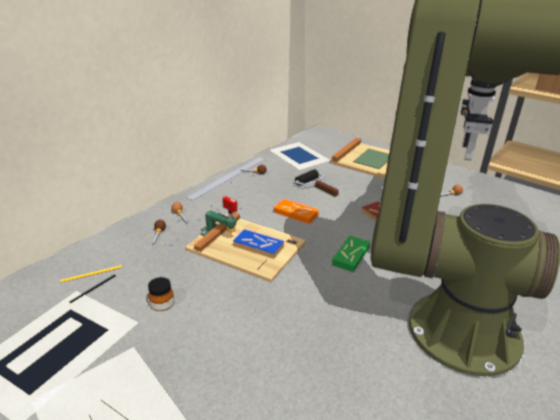

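The top view shows the board at about (250,182), the clamp and red knob at (241,142), the jar at (120,178), the roller at (426,163) and the spare block at (420,268). Three things are shaped like the block: blue at (254,194), orange at (347,181) and green at (317,287). The blue one on the board fits the description. I'll confirm it in a crop and measure.

```bash
cat > h.py <<'E'
from cell import monitor, imaging, find_in, trace, job
import cv2, numpy as np
def ray(p,uv,z):
    "world points at height z for pixels uv (n,2)"
    uv=np.atleast_2d(np.asarray(uv,float)); R=p["view"][:3,:3]; t=p["view"][:3,3]
    d=np.c_[uv,np.ones(len(uv))]@np.linalg.inv(p["mtx"]).T@R; c=-R.T@t
    return c+d*((z-c[2])/d[:,2])[:,None]
def proj(p,P):
    q=np.atleast_2d(P)@p["view"][:3,:3].T+p["view"][:3,3]; q=q@p["mtx"].T
    return q[:,:2]/q[:,2:]
def world_rect(p,mask,z):
    c=max(cv2.findContours(mask.astype(np.uint8),cv2.RETR_EXTERNAL,cv2.CHAIN_APPROX_NONE)[0],key=cv2.contourArea)[:,0]
    w=ray(p,c,z)[:,:2].astype(np.float32)
    return cv2.boxPoints(cv2.minAreaRect(w)),cv2.minAreaRect(w)
E
python3 - <<'E'
from h import *
p=imaging.camera("top"); hsv=cv2.cvtColor(p["img"],cv2.COLOR_RGB2HSV)
y,x=np.mgrid[:420,:560]; box=(x>185)&(x<315)&(y>105)&(y<255)
blue=box&(hsv[...,0]>105)&(hsv[...,0]<130)&(hsv[...,1]>120)
wood=box&(hsv[...,0]<25)&(hsv[...,1]>60)|blue
for n,m,z in(("block",blue,36),("board",wood,14)):
    b,r=world_rect(p,m,z); print(n,np.round(b,1).tolist(),np.round(r[0],1),np.round(r[1],1),r[2])
red=box&((hsv[...,0]<6)|(hsv[...,0]>172))&(hsv[...,1]>170)&(hsv[...,2]>120)
b,r=world_rect(p,red,145);print("red",np.round(b,1).tolist(),np.round(r[0],1),np.round(r[1],1),r[2])
t=trace(p,"block")
for d in t[:3]:
    b,r=world_rect(p,d["region"],36); print(np.round(d["rect"]),np.round(b,1).tolist(),np.round(r[0],1),np.round(r[1],1),r[2])
c=cv2.resize(p["img"][105:255,190:310],None,fx=4,fy=4,interpolation=cv2.INTER_CUBIC)
cv2.imwrite("pics/crop1.png",c[:,:,::-1])
E
```

```text
block [[497.5, 84.5999984741211], [510.8999938964844, 24.899999618530273], [635.2999877929688, 52.79999923706055], [621.9000244140625, 112.5]] [566.4  68.7] [127.5  61.2] 12.64078140258789
board [[448.70001220703125, 156.3000030517578], [482.70001220703125, -44.900001525878906], [760.0, 1.899999976158142], [726.0, 203.10000610351562]] [604.3  79.1] [281.3 204.1] 9.579035758972168
red [[632.7999877929688, 94.30000305175781], [632.9000244140625, 79.5999984741211], [674.7999877929688, 79.9000015258789], [674.7000122070312, 94.5999984741211]] [653.8  87.1] [41.9 14.8] 0.4274688959121704
[319. 288.  61.  40.] [[309.20001220703125, -19.600000381469727], [331.29998779296875, -145.5], [393.6000061035156, -134.60000610351562], [371.5, -8.600000381469727]] [351.4 -77.1] [ 63.2 127.9] 9.945442199707031
[255. 194.  41.  58.] [[494.6000061035156, 84.5], [508.70001220703125, 22.299999237060547], [637.7000122070312, 51.599998474121094], [623.5999755859375, 113.80000305175781]] [566.1  68. ] [132.3  63.8] 12.79604721069336
[347. 182.  39.  54.] [[530.0999755859375, -129.0], [538.7999877929688, -194.5], [668.0, -177.3000030517578], [659.2999877929688, -111.80000305175781]] [ 599.1 -153.1] [130.3  66.1] 7.581665992736816
```

View pics/crop1.png

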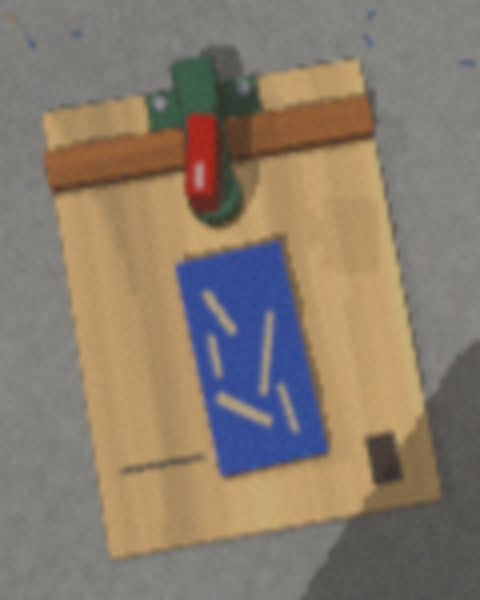

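The crop confirms the blue-faced block at full-image (253,194), lying on the board and short of the clamp at (241,145). The orange and green blocks are off the board. I estimate the board at (604,79) with yaw 0.167, and the red knob agrees with the clamp axis I computed from that, (654,87). I'll go behind the block with the fingers partly open, so they push at two points.

Call:
{"api": "arm_command", "payload": {
  "steps": [
    [0.35, 40, -35, 0, 2],
    [0.35, 90, -80, 0, 5],
    [0.35, 140, -125, 0, 8],
    [0.35, 190, -170, 0, 11],
    [0.35, 240, -212, 0, 14],
    [0.35, 290, -255, 0, 14.2],
    [0.35, 340, -300, 0, 14.2],
    [0.35, 390, -343, 0, 14.2],
    [0.35, 430, -380, 0, 14.2],
    [0.35, 460, -405, 0, 14.2],
    [0.35, 460, -405, 0, 14.2],
    [0.35, 460, -405, 0, 14.2],
    [0.35, 460, -405, 60, 14.2],
    [0.35, 460, -405, 100, 14.2],
    [0.35, 460, -405, 130, 14.2],
    [0.35, 460, -405, 130, 14.2],
    [0.35, 460, -405, 130, 14.2]
  ]
}}

```text
clock: 3.02
eef_pos: [480.1, 51.5, 95.9]
eef_rot: [3.141, -0.002, 0.165]
wrist_force: [0.2, -0.8, -0.1]
finger_gap: 32.9
finger_force: 0.0
```

```bash
python3 - <<'E'
from h import *
s=monitor.read_state();print({k:np.round(s[k],3).tolist() for k in("clock","eef_pos","eef_rot","joints","wrist_force","moment","finger_gap")})
p=imaging.camera("side"); c=cv2.resize(p["img"][150:300,150:350],None,fx=4,fy=4,interpolation=cv2.INTER_CUBIC)
cv2.imwrite("pics/side1.png",c[:,:,::-1])
E
```

```text
{'clock': 3.025, 'eef_pos': [480.055, 51.53, 95.884], 'eef_rot': [3.141, -0.002, 0.165], 'joints': [0.031, 0.307, 1.84, -0.0, 0.993, 1.437], 'wrist_force': [0.206, -0.796, -0.097], 'moment': [-0.004, 0.019, 0.002], 'finger_gap': 32.864}
```

View pics/side1.png

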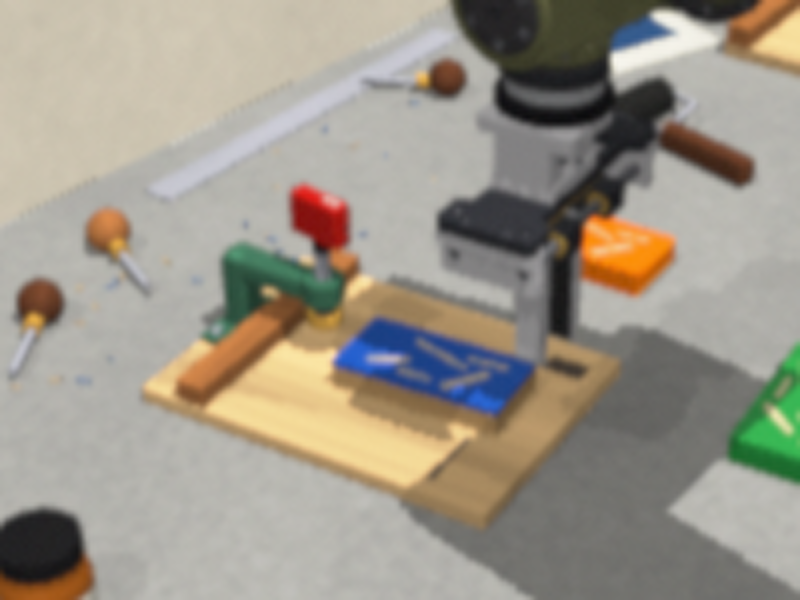

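The enlarged side view shows the fingertips at crop (540,350), just behind the block's near end and still above it. The pad sits clear of the block's far end. I'll go down and push.

Call:
{"api": "arm_command", "payload": {
  "steps": [
    [0.35, 0, 0, 30, 0],
    [0.35, 0, 0, 50, 0],
    [0.35, 0, 0, 57, 0],
    [0.35, 0, 0, 57, 0],
    [0.35, 6, 0, 57, 0],
    [0.35, 12, 0, 57, 0],
    [0.35, 18, 0, 57, 0],
    [0.35, 24, 0, 57, 0],
    [0.35, 30, 0, 57, 0],
    [0.35, 36, 0, 57, 0],
    [0.35, 42, 0, 57, 0],
    [0.35, 48, 0, 57, 0],
    [0.35, 54, 0, 57, 0],
    [0.35, 60, 0, 57, 0],
    [0.35, 64, 0, 57, 0],
    [0.35, 64, 0, 57, 0],
    [0.35, 64, 0, 57, 0]
  ]
}}

```text
clock: 5.2
eef_pos: [542.6, 62.8, 37.4]
eef_rot: [-3.142, -0.0, 0.166]
wrist_force: [-0.7, 0.3, -0.4]
finger_gap: 33.1
finger_force: 0.0
```

```bash
cat > m.py <<'E'
from h import *
s=monitor.read_state();print({k:np.round(s[k],3).tolist() for k in("clock","eef_pos","eef_rot","wrist_force","moment")})
p=imaging.camera("top"); hsv=cv2.cvtColor(p["img"],cv2.COLOR_RGB2HSV)
y,x=np.mgrid[:420,:560]; box=(x>185)&(x<315)&(y>105)&(y<255)
blue=box&(hsv[...,0]>105)&(hsv[...,0]<130)&(hsv[...,1]>120)
b,r=world_rect(p,blue,36);c,s=np.cos(.167),np.sin(.167)
print(np.round((b-[604.3,79.1])@np.array([[c,-s],[s,c]]),1).tolist(),r[1:])
p=imaging.camera("side"); c=cv2.resize(p["img"][170:290,170:310],None,fx=5,fy=5,interpolation=cv2.INTER_CUBIC)
cv2.imwrite("pics/side2.png",c[:,:,::-1])
E
python3 m.py
```

```text
{'clock': 5.2, 'eef_pos': [542.589, 62.795, 37.448], 'eef_rot': [-3.142, -0.0, 0.166], 'wrist_force': [-0.667, 0.271, -0.357], 'moment': [0.078, 0.009, -0.01]}
[[48.6, -14.9], [49.1, -37.0], [74.5, -36.4], [73.9, -14.3]] ((25.331684112548828, 22.068559646606445), 10.946247100830078)
```

About 10 mm is left; I'll push on in small increments and watch the force.

Call:
{"api": "arm_command", "payload": {
  "steps": [
    [0.35, 3, 0, 0, 0],
    [0.35, 6, 0, 0, 0],
    [0.35, 8, 0, 0, 0],
    [0.35, 9, 0, 0, 0],
    [0.35, 10, 0, 0, 0],
    [0.35, 10, 0, 0, 0]
  ]
}}

```text
clock: 6.05
eef_pos: [552.2, 64.4, 37.4]
eef_rot: [-3.142, 0.001, 0.166]
wrist_force: [-5.0, -0.9, 2.8]
finger_gap: 32.6
finger_force: 2.2
```

Call:
{"api": "arm_command", "payload": {
  "steps": [
    [0.35, 0.5, 0, 0, 0],
    [0.35, 1, 0, 0, 0],
    [0.35, 1, 0, 0, 0]
  ]
}}

```text
clock: 6.42
eef_pos: [552.3, 64.4, 37.4]
eef_rot: [-3.141, 0.003, 0.166]
wrist_force: [-12.6, -2.1, 9.2]
finger_gap: 32.7
finger_force: 6.3
```

```bash
python3 m.py
```

```text
{'clock': 6.425, 'eef_pos': [552.265, 64.396, 37.408], 'eef_rot': [-3.141, 0.003, 0.166], 'wrist_force': [-12.619, -2.15, 9.229], 'moment': [-0.373, 2.198, 0.015]}
[[64.2, -35.2], [81.3, -38.2], [85.6, -14.5], [68.4, -11.4]] ((24.14517593383789, 17.44317054748535), 89.44915771484375)
```

View pics/side2.png

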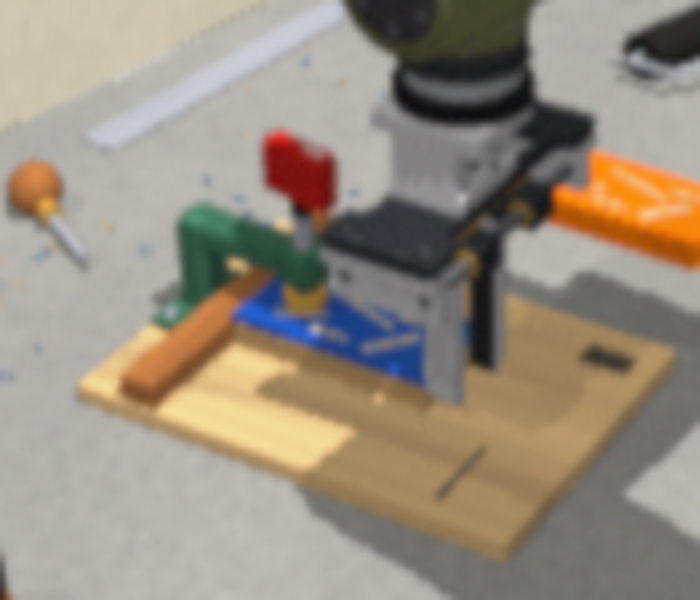

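The crop shows the block's blue end against the brown fence at (240,310), under the brass pad at (305,298), which is not touching. I'll back off, rise and turn the wrist round for the most clockwise range.

Call:
{"api": "arm_command", "payload": {
  "steps": [
    [0.35, -8, 0, 0, 0],
    [0.35, -20, 0, 0, 0],
    [0.35, -40, 0, -20, 0],
    [0.35, -60, 0, -70, 0],
    [0.55, -80, 0, -130, -5],
    [0.55, -90, 0, -180, -15],
    [0.55, -100, 0, -200, -25],
    [0.55, -100, 0, -200, -35],
    [0.55, -100, 0, -200, -45],
    [0.55, -100, 0, -200, -55],
    [0.55, -100, 0, -200, -65],
    [0.55, -100, 0, -200, -75],
    [0.55, -100, 0, -200, -85],
    [0.55, -100, 0, -200, -95],
    [0.55, -100, 0, -200, -105],
    [0.55, -100, 0, -200, -115],
    [0.55, -100, 0, -200, -125],
    [0.55, -100, 0, -200, -135],
    [0.55, -100, 0, -200, -145],
    [0.55, -100, 0, -200, -155]
  ]
}}

```text
clock: 9.02
eef_pos: [454.4, 48.0, 237.3]
eef_rot: [3.141, 0.0, 2.877]
wrist_force: [-0.0, 0.1, 0.7]
finger_gap: 51.8
finger_force: 0.0
```

Call:
{"api": "arm_command", "payload": {
  "steps": [
    [0.55, 0, 0, 0, -8],
    [0.55, 0, 0, 0, -15.6],
    [0.55, 0, 0, 0, -15.6],
    [0.55, 0, 0, 0, -15.6]
  ]
}}

```text
clock: 9.52
eef_pos: [454.6, 48.1, 237.4]
eef_rot: [3.142, 0.0, 3.141]
wrist_force: [-0.2, 0.2, -0.3]
finger_gap: 51.6
finger_force: 0.0
```

```bash
cat > k.py <<'E'
from h import *
s=monitor.read_state();print({k:np.round(s[k],3).tolist() for k in("clock","eef_pos","eef_rot","joints","wrist_force","moment")})
p=imaging.camera("top"); hsv=cv2.cvtColor(p["img"],cv2.COLOR_RGB2HSV)
y,x=np.mgrid[:420,:560]; box=(x>185)&(x<315)&(y>105)&(y<255)
blue=box&(hsv[...,0]>105)&(hsv[...,0]<130)&(hsv[...,1]>120)
b,r=world_rect(p,blue,36);c,sn=np.cos(.167),np.sin(.167)
print("block in board",np.round((b-[604.3,79.1])@np.array([[c,-sn],[sn,c]]),1).tolist(),r[1:])
red=box&((hsv[...,0]<6)|(hsv[...,0]>172))&(hsv[...,1]>170)&(hsv[...,2]>120)
b,r=world_rect(p,red,145);print("red",np.round(r[0],1),np.round(r[1],1),r[2])
pc=cv2.resize(p["img"][110:230,195:315],None,fx=5,fy=5,interpolation=cv2.INTER_CUBIC)
q=imaging.camera("side"); hs=cv2.cvtColor(q["img"],cv2.COLOR_RGB2HSV)
rs=((hs[...,0]<6)|(hs[...,0]>172))&(hs[...,1]>170)&(hs[...,2]>90); rs[:, :200]=0; rs[:,260:]=0; rs[:185]=0; rs[240:]=0
# fit knob (x,y,z grip, yaw) by silhouette in both views
from scipy.optimize import minimize
def sil(v,P,shape=(420,560)):
    u=proj(v,P); m=np.zeros((shape[0]*4,shape[1]*4),np.uint8)
    cv2.fillConvexPoly(m,cv2.convexHull((u*4+2).astype(np.int32)),1); return cv2.resize(m.astype(np.float32),shape[::-1],interpolation=cv2.INTER_AREA)
C=np.array([[a*23,b*8,d*17] for a in(-1,1) for b in(-1,1) for d in(-1,1)])
def box3(v):
    c,s=np.cos(v[3]),np.sin(v[3]); return C@np.array([[c,s,0],[-s,c,0],[0,0,1]])+v[:3]
f=lambda v:sum(np.abs(sil(w,box3(v))-m).sum() for w,m in((p,red.astype(np.float32)),(q,rs.astype(np.float32))))
best=min((minimize(f,[653.7,87.2,128,a],method="Nelder-Mead",options=dict(initial_simplex=np.array([653.7,87.2,128,a])+np.r_[np.zeros((1,4)),np.diag([5,5,5,.2])])) for a in(-.3,-.1,0.05,.2)),key=lambda o:o.fun)
print("knob fit",np.round(best.x,3),best.fun,red.sum(),rs.sum())
cv2.imwrite("pics/top2.png",pc[:,:,::-1])
E
python3 k.py
```

```text
{'clock': 9.525, 'eef_pos': [454.628, 48.063, 237.393], 'eef_rot': [3.142, 0.0, 3.141], 'joints': [0.025, 0.08, 1.752, 0.0, 1.31, -1.545], 'wrist_force': [-0.247, 0.225, -0.258], 'moment': [0.092, -0.104, -0.04]}
block in board [[-10.7, 23.1], [-10.5, -36.8], [84.7, -36.5], [84.5, 23.4]] ((95.19410705566406, 59.836605072021484), 9.754365921020508)
red [653.8  86.1] [41.9 12.7] 0.42747554183006287
knob fit [ 6.55086e+02  8.84550e+01  1.25031e+02 -1.71000e-01] 206.875 116 124
```

View pics/top2.png

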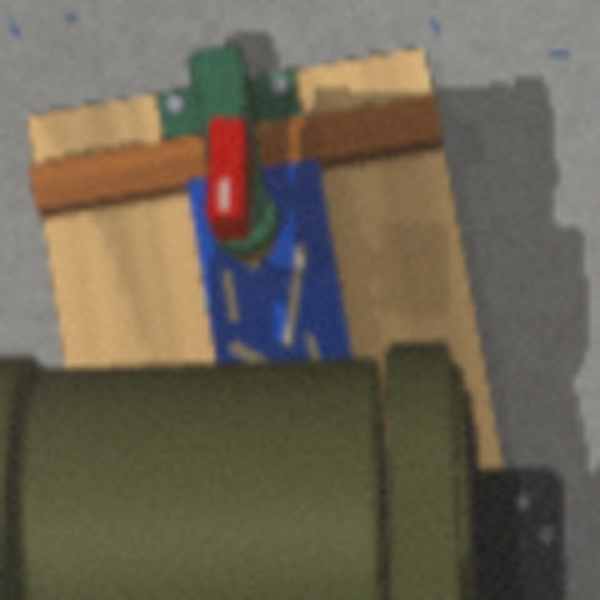

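The block lies flat and square against the fence: yaw is 9.75° against the board's 9.6°, and it is about 7 mm off the middle. The pad is still clear. The red bar at crop (229,177) lies roughly along world x. I'll grip the knob.

Call:
{"api": "arm_command", "payload": {
  "steps": [
    [0.55, -40, 8, 0, 0],
    [0.55, -85, 17, 0, 0],
    [0.55, -130, 26, 0, 0],
    [0.55, -170, 34, 0, 0],
    [0.55, -190, 38, 0, 0],
    [0.55, -199, 39, 0, 0],
    [0.55, -199, 39, 0, 0],
    [0.55, -199, 39, 0, 0],
    [0.55, -199, 39, 40, 0],
    [0.55, -199, 39, 70, 0],
    [0.55, -199, 39, 90, 0],
    [0.55, -199, 39, 102, 0],
    [0.55, -199, 39, 109, 0],
    [0.55, -199, 39, 109, 0],
    [0.55, -199, 39, 109, 0]
  ]
}}

```text
clock: 11.5
eef_pos: [654.0, 87.5, 129.3]
eef_rot: [3.142, 0.001, -3.14]
wrist_force: [0.3, -0.1, -0.0]
finger_gap: 51.4
finger_force: 0.0
```

Call:
{"api": "arm_command", "payload": {
  "steps": [
    [0.3, 0, 0, 0, 0],
    [0.3, 0, 0, 0, 0],
    [0.1, 0, 0, 0, 0],
    [0.1, 0, 0, 0, 0],
    [0.1, 0, 0, 0, 0],
    [0.1, 0, 0, 0, 0]
  ],
  "force": 10
}}

```text
clock: 12.25
eef_pos: [653.8, 86.5, 128.5]
eef_rot: [-3.14, -0.0, -3.14]
wrist_force: [-1.7, -6.1, 0.4]
finger_gap: 16.5
finger_force: 10.0
```

```bash
cat > s.py <<'E'
from h import *
s=monitor.read_state();print({k:np.round(s[k],3).tolist() for k in("clock","eef_pos","eef_rot","wrist_force","moment","finger_gap","finger_force")},"q6",round(s["joints"][5],3),"eff6",round(s["effort"][5],3))
E
python3 s.py
```

```text
{'clock': 12.25, 'eef_pos': [653.768, 86.476, 128.517], 'eef_rot': [-3.14, -0.0, -3.14], 'wrist_force': [-1.684, -6.057, 0.362], 'moment': [-0.982, 0.023, -0.136], 'finger_gap': 16.521, 'finger_force': 9.988} q6 -1.495 eff6 -0.124
```

Call:
{"api": "arm_command", "payload": {
  "steps": [
    [0.1, 0, -1, 0, 0],
    [0.1, 0, -1, 0, 0],
    [0.1, 0, -1, 0, 3],
    [0.1, 0, -1, 0.2, 6],
    [0.1, 0, -1, 0.5, 10],
    [0.1, 0, -1, 0.7, 15]
  ],
  "force": 40
}}

```text
clock: 13.0
eef_pos: [653.8, 86.4, 127.9]
eef_rot: [-3.141, 0.0, 2.879]
wrist_force: [-1.0, -2.4, 1.4]
finger_gap: 15.6
finger_force: 39.9
```

```bash
python3 s.py
```

```text
{'clock': 13.0, 'eef_pos': [653.835, 86.447, 127.893], 'eef_rot': [-3.141, 0.0, 2.879], 'wrist_force': [-1.006, -2.426, 1.359], 'moment': [-0.286, -0.086, 0.18], 'finger_gap': 15.621, 'finger_force': 39.938} q6 -1.233 eff6 -1.477
```

Call:
{"api": "arm_command", "payload": {
  "steps": [
    [0.1, 0, 0, 0.2, 5],
    [0.1, 0, 0, 0.45, 10]
  ]
}}

```text
clock: 13.25
eef_pos: [653.9, 86.5, 127.5]
eef_rot: [3.141, 0.0, 2.705]
wrist_force: [1.0, -2.2, 2.6]
finger_gap: 15.9
finger_force: 39.9
```

```bash
python3 s.py
```

```text
{'clock': 13.25, 'eef_pos': [653.862, 86.54, 127.485], 'eef_rot': [3.141, 0.0, 2.705], 'wrist_force': [0.992, -2.163, 2.562], 'moment': [-0.183, -0.082, 0.149], 'finger_gap': 15.874, 'finger_force': 39.938} q6 -1.058 eff6 -1.318
```

Call:
{"api": "arm_command", "payload": {
  "steps": [
    [0.1, 0, 0, 0.2, 5],
    [0.1, 0, 0, 0.45, 10]
  ]
}}

```text
clock: 13.5
eef_pos: [653.9, 86.6, 127.0]
eef_rot: [3.141, 0.0, 2.53]
wrist_force: [0.7, -0.3, 1.3]
finger_gap: 16.0
finger_force: 39.9
```

```bash
python3 s.py
```

```text
{'clock': 13.5, 'eef_pos': [653.917, 86.627, 127.007], 'eef_rot': [3.141, 0.0, 2.53], 'wrist_force': [0.701, -0.301, 1.334], 'moment': [-0.09, -0.276, 0.13], 'finger_gap': 15.954, 'finger_force': 39.939} q6 -0.883 eff6 -1.317
```

Call:
{"api": "arm_command", "payload": {
  "steps": [
    [0.1, 0, 0, 0.2, 5],
    [0.1, 0, 0, 0.45, 10]
  ]
}}

```text
clock: 13.75
eef_pos: [654.0, 86.7, 126.6]
eef_rot: [3.141, 0.0, 2.356]
wrist_force: [0.3, -0.0, 1.3]
finger_gap: 15.9
finger_force: 39.9
```

```bash
python3 s.py
```

```text
{'clock': 13.75, 'eef_pos': [653.989, 86.699, 126.596], 'eef_rot': [3.141, 0.0, 2.356], 'wrist_force': [0.315, -0.043, 1.347], 'moment': [0.001, -0.415, 0.187], 'finger_gap': 15.899, 'finger_force': 39.939} q6 -0.709 eff6 -1.315
```

Call:
{"api": "arm_command", "payload": {
  "steps": [
    [0.1, 0, 0, 0.2, 5],
    [0.1, 0, 0, 0.45, 10]
  ]
}}

```text
clock: 14.0
eef_pos: [654.1, 86.8, 126.1]
eef_rot: [3.141, 0.0, 2.181]
wrist_force: [2.0, 0.4, 1.1]
finger_gap: 15.7
finger_force: 39.9
```

```bash
python3 s.py
```

```text
{'clock': 14.0, 'eef_pos': [654.057, 86.768, 126.125], 'eef_rot': [3.141, 0.0, 2.181], 'wrist_force': [1.963, 0.426, 1.122], 'moment': [-0.002, -0.504, 0.115], 'finger_gap': 15.733, 'finger_force': 39.94} q6 -0.534 eff6 -1.313
```

Call:
{"api": "arm_command", "payload": {
  "steps": [
    [0.1, 0, 0, 0.2, 5],
    [0.1, 0, 0, 0.45, 10]
  ]
}}

```text
clock: 14.25
eef_pos: [654.2, 86.8, 125.7]
eef_rot: [3.14, 0.0, 2.007]
wrist_force: [3.5, 0.7, 0.4]
finger_gap: 15.9
finger_force: 39.9
```

```bash
python3 s.py
```

```text
{'clock': 14.25, 'eef_pos': [654.156, 86.825, 125.712], 'eef_rot': [3.14, 0.0, 2.007], 'wrist_force': [3.526, 0.728, 0.358], 'moment': [0.089, -0.684, 0.149], 'finger_gap': 15.944, 'finger_force': 39.94} q6 -0.36 eff6 -1.312
```

Call:
{"api": "arm_command", "payload": {
  "steps": [
    [0.1, 0, 0, 0.2, 5],
    [0.1, 0, 0, 0.45, 10]
  ]
}}

```text
clock: 14.5
eef_pos: [654.2, 86.8, 125.2]
eef_rot: [3.14, 0.0, 1.832]
wrist_force: [1.9, 0.8, -0.0]
finger_gap: 15.9
finger_force: 39.9
```

```bash
python3 s.py
```

```text
{'clock': 14.5, 'eef_pos': [654.235, 86.843, 125.241], 'eef_rot': [3.14, 0.0, 1.832], 'wrist_force': [1.906, 0.788, -0.014], 'moment': [0.048, -0.83, 0.153], 'finger_gap': 15.88, 'finger_force': 39.941} q6 -0.185 eff6 -1.31
```

The joint 6 effort is nearly noise-free at -1.31, so a touch should show there as a clear step of about 0.055. I'll keep the same motion profile.

Call:
{"api": "arm_command", "payload": {
  "steps": [
    [0.1, 0, 0, 0.2, 5],
    [0.1, 0, 0, 0.45, 10]
  ]
}}

```text
clock: 14.75
eef_pos: [654.3, 86.8, 124.8]
eef_rot: [3.14, -0.0, 1.658]
wrist_force: [3.9, 0.6, -0.7]
finger_gap: 15.7
finger_force: 39.9
```

```bash
python3 s.py
```

```text
{'clock': 14.75, 'eef_pos': [654.334, 86.824, 124.831], 'eef_rot': [3.14, -0.0, 1.658], 'wrist_force': [3.863, 0.635, -0.668], 'moment': [0.072, -1.068, 0.152], 'finger_gap': 15.727, 'finger_force': 39.941} q6 -0.011 eff6 -1.308
```

Call:
{"api": "arm_command", "payload": {
  "steps": [
    [0.1, 0, 0, 0.2, 5],
    [0.1, 0, 0, 0.45, 10]
  ]
}}

```text
clock: 15.0
eef_pos: [654.4, 86.8, 124.4]
eef_rot: [3.139, -0.001, 1.483]
wrist_force: [4.7, 0.9, -0.9]
finger_gap: 15.8
finger_force: 39.9
```

```bash
python3 s.py
```

```text
{'clock': 15.0, 'eef_pos': [654.436, 86.83, 124.391], 'eef_rot': [3.139, -0.001, 1.483], 'wrist_force': [4.736, 0.878, -0.941], 'moment': [0.078, -1.098, 0.194], 'finger_gap': 15.802, 'finger_force': 39.942} q6 0.164 eff6 -1.307
```

Call:
{"api": "arm_command", "payload": {
  "steps": [
    [0.1, 0, 0, 0.2, 5],
    [0.1, 0, 0, 0.45, 10]
  ]
}}

```text
clock: 15.25
eef_pos: [654.5, 86.8, 124.0]
eef_rot: [3.139, -0.001, 1.309]
wrist_force: [6.7, 0.3, -0.7]
finger_gap: 15.5
finger_force: 39.9
```

```bash
python3 s.py
```

```text
{'clock': 15.25, 'eef_pos': [654.518, 86.77, 123.952], 'eef_rot': [3.139, -0.001, 1.309], 'wrist_force': [6.709, 0.344, -0.701], 'moment': [0.003, -1.28, 0.172], 'finger_gap': 15.542, 'finger_force': 39.942} q6 0.338 eff6 -1.306
```

Call:
{"api": "arm_command", "payload": {
  "steps": [
    [0.1, 0, 0, 0.2, 5],
    [0.1, 0, 0, 0.45, 10]
  ]
}}

```text
clock: 15.5
eef_pos: [654.6, 86.7, 123.5]
eef_rot: [3.139, -0.001, 1.134]
wrist_force: [7.4, 0.8, -0.9]
finger_gap: 15.5
finger_force: 39.9
```

```bash
python3 s.py
```

```text
{'clock': 15.5, 'eef_pos': [654.606, 86.73, 123.508], 'eef_rot': [3.139, -0.001, 1.134], 'wrist_force': [7.412, 0.786, -0.946], 'moment': [-0.054, -1.375, 0.121], 'finger_gap': 15.478, 'finger_force': 39.943} q6 0.513 eff6 -1.305
```

Call:
{"api": "arm_command", "payload": {
  "steps": [
    [0.1, 0.4, 0.9, 0.2, 5],
    [0.1, 0.4, 0.9, 0.45, 10]
  ]
}}

```text
clock: 15.75
eef_pos: [655.0, 86.7, 123.0]
eef_rot: [3.141, -0.001, 0.96]
wrist_force: [0.8, -0.8, 2.4]
finger_gap: 15.7
finger_force: 39.9
```

```bash
python3 s.py
```

```text
{'clock': 15.75, 'eef_pos': [655.002, 86.71, 123.043], 'eef_rot': [3.141, -0.001, 0.96], 'wrist_force': [0.801, -0.831, 2.36], 'moment': [-0.221, -0.202, 0.203], 'finger_gap': 15.75, 'finger_force': 39.943} q6 0.687 eff6 -1.31
```

Call:
{"api": "arm_command", "payload": {
  "steps": [
    [0.1, 0, 0, 0.2, 5],
    [0.1, 0, 0, 0.45, 10]
  ]
}}

```text
clock: 16.0
eef_pos: [655.1, 86.6, 122.8]
eef_rot: [3.141, -0.001, 0.785]
wrist_force: [0.3, -0.5, 3.4]
finger_gap: 15.3
finger_force: 40.0
```

```bash
python3 s.py
```

```text
{'clock': 16.0, 'eef_pos': [655.087, 86.618, 122.849], 'eef_rot': [3.141, -0.001, 0.785], 'wrist_force': [0.252, -0.51, 3.391], 'moment': [-0.233, -0.194, 0.192], 'finger_gap': 15.343, 'finger_force': 39.958} q6 0.862 eff6 -1.259
```

Call:
{"api": "arm_command", "payload": {
  "steps": [
    [0.1, 0, 0, 0.2, 5],
    [0.1, 0, 0, 0.45, 10]
  ]
}}

```text
clock: 16.25
eef_pos: [655.1, 86.5, 122.4]
eef_rot: [3.141, -0.001, 0.61]
wrist_force: [0.8, -1.9, 2.3]
finger_gap: 15.7
finger_force: 40.0
```

```bash
python3 s.py
```

```text
{'clock': 16.25, 'eef_pos': [655.132, 86.52, 122.391], 'eef_rot': [3.141, -0.001, 0.61], 'wrist_force': [0.804, -1.888, 2.318], 'moment': [-0.352, -0.231, 0.208], 'finger_gap': 15.724, 'finger_force': 39.961} q6 1.036 eff6 -1.253
```

Call:
{"api": "arm_command", "payload": {
  "steps": [
    [0.1, 0, 0, 0.2, 5],
    [0.1, 0, 0, 0.45, 10]
  ]
}}

```text
clock: 16.5
eef_pos: [655.2, 86.4, 122.0]
eef_rot: [3.141, -0.001, 0.436]
wrist_force: [1.4, -1.8, 3.3]
finger_gap: 15.8
finger_force: 40.0
```

```bash
python3 s.py
```

```text
{'clock': 16.5, 'eef_pos': [655.205, 86.43, 122.021], 'eef_rot': [3.141, -0.001, 0.436], 'wrist_force': [1.4, -1.768, 3.274], 'moment': [-0.49, -0.304, 0.173], 'finger_gap': 15.786, 'finger_force': 39.963} q6 1.211 eff6 -1.248
```

The joint effort stepped from -1.31 to -1.259 at about 132–135° of turn, then rose about 0.0055 per 10°. That matches the given torque law, so the pad has touched and is now about 23° past touch. I'll turn about 63° more.

Call:
{"api": "arm_command", "payload": {
  "steps": [
    [0.1, 0, 0, 0.2, 5],
    [0.1, 0, 0, 0.45, 10],
    [0.1, 0, 0, 0.65, 15],
    [0.1, 0, 0, 0.9, 20],
    [0.1, 0, 0, 1.1, 25],
    [0.1, 0, 0, 1.35, 30],
    [0.1, 0, 0, 1.55, 35],
    [0.1, 0, 0, 1.8, 40],
    [0.1, 0, 0, 2.0, 45],
    [0.1, 0, 0, 2.2, 50]
  ]
}}

```text
clock: 17.75
eef_pos: [655.1, 85.9, 119.9]
eef_rot: [3.141, -0.002, -0.437]
wrist_force: [0.4, -5.1, 5.3]
finger_gap: 15.6
finger_force: 40.0
```

```bash
python3 s.py
```

```text
{'clock': 17.75, 'eef_pos': [655.148, 85.904, 119.922], 'eef_rot': [3.141, -0.002, -0.437], 'wrist_force': [0.366, -5.142, 5.325], 'moment': [-1.072, 0.04, 0.219], 'finger_gap': 15.641, 'finger_force': 39.974} q6 2.084 eff6 -1.219
```

Call:
{"api": "arm_command", "payload": {
  "steps": [
    [0.1, 0, 0, 0.2, 5],
    [0.1, 0, 0, 0.45, 10]
  ]
}}

```text
clock: 18.0
eef_pos: [655.1, 85.8, 119.5]
eef_rot: [3.141, -0.002, -0.612]
wrist_force: [-0.8, -5.8, 5.1]
finger_gap: 15.4
finger_force: 40.0
```

```bash
python3 s.py
```

```text
{'clock': 18.0, 'eef_pos': [655.091, 85.832, 119.498], 'eef_rot': [3.141, -0.002, -0.612], 'wrist_force': [-0.793, -5.798, 5.117], 'moment': [-1.068, 0.149, 0.264], 'finger_gap': 15.446, 'finger_force': 39.976} q6 2.258 eff6 -1.215
```

Call:
{"api": "arm_command", "payload": {
  "steps": [
    [0.1, 0, 0, 0.15, 3],
    [0.1, 0, 0, 0.15, 3],
    [0.1, 0, 0, 0.15, 3],
    [0.1, 0, 0, 0.15, 3]
  ]
}}

```text
clock: 18.5
eef_pos: [655.1, 85.8, 119.4]
eef_rot: [3.141, -0.002, -0.661]
wrist_force: [-0.6, -5.2, 5.2]
finger_gap: 15.9
finger_force: 39.9
```

```bash
python3 s.py
```

```text
{'clock': 18.5, 'eef_pos': [655.079, 85.814, 119.377], 'eef_rot': [3.141, -0.002, -0.661], 'wrist_force': [-0.63, -5.236, 5.21], 'moment': [-1.096, 0.18, 0.006], 'finger_gap': 15.941, 'finger_force': 39.906} q6 2.308 eff6 0.011
```

Call:
{"api": "arm_command", "payload": {
  "steps": [
    [0.3, 0, 0, 0, 0],
    [0.5, 0, 0, 0, 0],
    [0.55, 0, 0, 0, 0],
    [0.55, 0, 0, 0, 0],
    [0.55, 0, 0, -10, 0],
    [0.55, 0, 0, -40, 0],
    [0.55, 0, 0, -80, 0],
    [0.55, 0, 0, -120, 0],
    [0.55, -40, -20, -130, 0],
    [0.55, -80, -50, -130, 0],
    [0.55, -120, -80, -130, 0],
    [0.55, -160, -110, -130, 0],
    [0.55, -200, -130, -130, 0],
    [0.55, -200, -130, -130, 0],
    [0.55, -200, -130, -130, 0]
  ]
}}

```text
clock: 20.38
eef_pos: [588.0, 281.7, 247.8]
eef_rot: [-3.125, 0.022, -0.606]
wrist_force: [0.3, -0.3, 0.4]
finger_gap: 51.8
finger_force: 0.0
```

```bash
sed -i 's/top2/top3/' k.py; python3 k.py
```

```text
{'clock': 20.375, 'eef_pos': [588.044, 281.685, 247.759], 'eef_rot': [-3.125, 0.022, -0.606], 'joints': [0.38, 0.518, 1.164, 0.028, 1.458, 2.554], 'wrist_force': [0.342, -0.301, 0.38], 'moment': [0.023, 0.005, 0.051]}
block in board [[-42.7, 23.6], [-42.8, -37.9], [84.7, -38.1], [84.8, 23.4]] ((127.50106811523438, 61.499778747558594), 9.461944580078125)
red [651.3  84.9] [15.2 43.7] 51.43937683105469
knob fit [653.679  86.618 122.564  -0.755] 199.8125 118 67
```

View pics/top3.png

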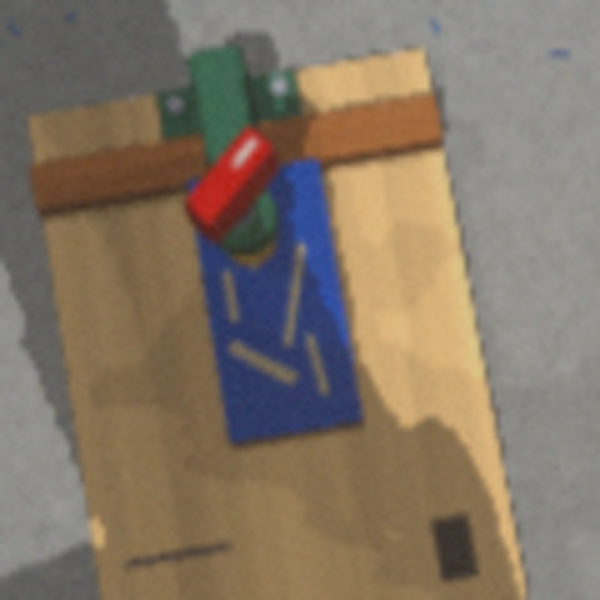

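Joint 6 is at its limit, so I'll ease it back before handing in.

Call:
{"api": "arm_command", "payload": {
  "steps": [
    [0.55, 0, 0, 0, -8],
    [0.55, 0, 0, 0, -16],
    [0.55, 0, 0, 0, -16],
    [0.55, 0, 0, 0, -16]
  ]
}}

```text
clock: 20.98
eef_pos: [587.9, 282.2, 247.5]
eef_rot: [-3.119, 0.017, -0.329]
wrist_force: [-0.0, 0.2, 0.4]
finger_gap: 51.6
finger_force: 0.0
```

```bash
python3 s.py; python3 -c "
from cell import job
print(job.sign_off())"
```

```text
{'clock': 20.975, 'eef_pos': [587.906, 282.228, 247.503], 'eef_rot': [-3.119, 0.017, -0.329], 'wrist_force': [-0.008, 0.196, 0.437], 'moment': [0.07, -0.012, -0.004], 'finger_gap': 51.622, 'finger_force': 0.0} q6 2.278 eff6 -0.077
the job is handed in; nothing more can be done
None
```

The job is handed in, with no verdict returned: the block is home and square against the fence, and the knob was turned about 85° past the felt touch and released. The one doubt is joint 6, which briefly read 2.554 against its 2.55 limit during the retreat.

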